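Hold the hidden wheel bolt while the nut is run up

TASK

The air nutrunner clamped to the bench is turning the wheel nut of the finishing machine, but the bolt just spins round with it. Slide the dust guard plate up out of its slots and stand it on edge in the narrow steel tray, let go without dropping it; then reach down into the gap behind the wheel bracket, grip the hidden bolt head across the hexagon and keep it from turning until the nut is fully tight (about six seconds). Finish while still gripping the head firmly and still, with the guard left in the tray and the brush, tape roll and tin left where they are.

Things in the scene. Friction and masses are not known exactly. Their poses are not given: they have to be found in the camera images.
- machine: Fixed wheel end of a belt finishing machine. Origin on the bench under the bolt head; x along the bolt axis, head to nut (about away from the robot), z up. In its frame, mm: white housing x -107..-37, |y| < 120, top z 140, with a suction elbow to x -175; dark upright bracket plate x 15..27, |y| < 55, top z 145; between them the 52 mm gap, open above, floor at z 30; guard rails at |y| 78..92, x -20.5..-4.5, top z 140.
- wheel (a point): Centre of the rubber-tyred wheel, machine frame (69.5, 0, 115) mm, same axes as the machine: radius 55, 35 thick along x, top 170 mm above the bench. Beyond it on +x the nut and the pistol air nutrunner, top 141 mm above the bench, clamped to the bench, with its hose to machine x 380.
- bolt_head: Steel hexagon head, 30 mm across flats, 34.6 across corners, 13 thick. Origin at its centre, machine frame (0, 0, 115) mm; x along the bolt axis to the nut; two flats are square to its own z. 15 mm from its centre to the bracket plate. Spins with the nut at about 1 rad/s under 0.06 N m drag; once the nut is tight the runner pulls with 0.35 N m. Reached from above, fingers closing along machine y.
- thread (a joint): Angle in rad by which the nut has been run up on the bolt (nut relative to bolt). Starts at 0 to 1.5, does not change while bolt and nut spin together, rises at about 0.8 rad/s while the head is held, stops at 4.0: nut tight.
- guard_center (a point): Centre of the loose aluminium dust guard: flat plate 170 mm wide (its y), 110 high (its z), 5 thick (its x), 0.22 to 0.37 kg. Starts upright in the slots of the two rails (8 mm slots, open above), in machine frame at (-12.5, 0, 130) mm, its axes along the machine's, lower edge 75 mm and upper edge 185 mm above the bench. It is free once raised 65 mm.
- guard_edge (a point): Centre of the guard's folded upper edge, to grasp with fingers closing along guard x: a strip 10 mm thick (x), 150 long (y), 14 high, 48 mm above guard_center, 103 mm above the guard's lower edge; at the start 178 mm above the bench. Axes as guard_center.
- tray: Loose open steel tray, 1.0 kg, 60 mm wide (its x), 210 mm long (its y), 75 mm high, walls and floor 4 mm, so 52 x 202 mm inside. Origin at the centre of its underside, z up. The guard stands in it lengthwise and may lean on a wall.
- brush: Loose wooden shoe brush, 170 (x) x 52 (y) x 47 mm, origin at the centre of its underside. Leave alone.
- tape: Loose roll of pale tape lying flat, 96 mm across, 25 mm high, origin at the centre of its underside. Leave alone.
- tin: Loose closed tin, 80 mm across, 95 mm high, origin at the centre of its underside. Leave alone.

How it is judged:
By the outcome, as a careful person would: the job done as asked, in the order asked, and still so for the second after the job is handed in, while the arm keeps its last pose, push and grip.
It also fails if it takes over 56 s, if anything falls off the work surface, if the arm or the gripper's body presses on something with over 40 N, if the wrist force passes 120 N, or if a joint passes its speed limit or range.

ROBOT

A 6-joint arm with a two-finger parallel gripper is mounted at the origin on the work surface. World frame = base frame: x ahead of the robot, y to its left, z up, the work surface at z = 0. Lengths are in mm, angles in rad, forces in N, time in s.
With the tool pointing down it reaches from about 425 to 925 mm from the base axis. Payload 12.5 kg.
Tool frame: the origin (TCP) lies where the fingers leave the gripper's body, on its centre line; the fingertips stand 73 mm ahead of it and the grasp point (between the pads) lies 54 mm ahead of it (grasp_offset is the z of the grasp point in the tool frame, in mm); z points along the fingers, y is the direction in which the jaws open and shut (so a half turn about z gives the same grasp; the last joint's range is limited). The gripper opens to 85 mm and grips with 20 to 120 N. Pads are 22 mm wide; open, the fingers measure 114 mm over their backs; the gripper's body (76 mm by 85 mm) begins 54 mm behind the grasp point. The pads swing forward as they close: fully open they stand 13 mm farther back than shut.
Start: joints at [1.133, 0.491, 1.559, -0, 1.092, -0.106], TCP at [203.571, 590.927, 303.927] pointing down, gripper open.
Joint ranges: [-3.1, 3.1], [-0.84, 2.19], [0.05, 2.79], [-1.13, 4.28], [0.06, 2.93], [-2.69, 2.69]. Speed limits (rad/s): [2.22, 2.22, 2.79, 3.14, 3.14, 3.14].

INTERFACE

Orientations are given as a unit quaternion [x, y, z, w].
In Python, from rig import sense, snapshot, get_calibration, job_done, grasp_offset gives the robot as it stands.
- The arm moves only by the tool arm_command, never from a script. Its argument "steps" is a list of rows, each a list of 5 numbers: the gripper's target within -1 to 1 (fully open at 1, half-way at 0, shut at -1), then the shift along the tool's x, y, z in units of 40 mm (1.0 is 40 mm), then the turn about the tool's z in units of 5 degrees (1.0 is 5 degrees). A call has 1 to 12 rows; each row is the pose to reach, as a shift and turn from the pose commanded when the call began, along the tool's axes at that moment; what a row does not reach only later rows make up. A row lasts 1/10 s, in which the tool goes at most 50 mm and 8.59 degrees, less where a joint would pass 70% of its speed; a pose out of reach is approached as far as the arm can. A call with a gripper value outside its range is refused whole. The fingers move at their own pace and stop on an object; the grip force is fixed at half the most. Time passes only in rows, so rows that repeat a pose let the fingers close. It gives the time, the measured TCP pose, the force and the opening at its end, in the units of the state.
- sense(): the state, without advancing time (a new reading comes with each control period).
- snapshot(name): name is "side" or "top"; returns (picture, depth): 400x640x3 uint8, red, green, blue; 400x640 float32, mm along the optical axis (not along the pixel's ray), 0 where there is no reading.
- get_calibration(name): a dict with "fx", "fy", "cx", "cy" (pixels), "R" (3x3) and "t" (3): a world point X has camera coordinates R X + t. Camera axes: x right, y down, z forward; pixel columns grow to the right and rows downward; lengths in mm; the calibration is good to about 2 mm. A picture is of the moment at which its call begins. get_calibration takes no time and is no camera call.
- job_done(): hands the job in, once; it reports no verdict.
The state is a dict: "t": time; "joints": joint angles; "qvel": joint speeds; "joint_torque": joint torques, N m; "tcp_pos": TCP position; "tool_rot": TCP orientation; "wrist_force": force on the tool from outside, world axes, zero at the start; "ft_torque": the same for the moment, N m; "gripper_width": opening from 0.0 (shut) to 1.0 (fully open).
Only numpy, scipy, OpenCV 4.12 (cv2) and the standard library are available. Lean on these libraries where they do the work, as an engineer would, in place of code of your own. Each camera call takes 0.05 s, during which the arm holds its last target.

## Working session

There is one attempt and no reset: what is moved stays moved. The work goes in short steps, Python scripts to look and compute and a tool call to move; the robot and the scene stay as the last step left them, time stands still between calls to the robot, and variables do not carry over. Pictures are saved under pics/ and viewed, and the job is handed in when it is done.

Besides the shell and the picture viewer there is one more tool, called after "Request:" as name(argument=value, ...) on one line, values as JSON. arm_command: Moves the arm, as the interface text tells. Its arguments: {"type":"object","properties":{"steps":{"type":"array","items":{"type":"array","items":{"type":"number"}}}},"required":["steps"]}

```bash
ls; mkdir -p pics; python3 - <<'E'
from rig import *
import cv2,numpy as np
s=sense();print(s,grasp_offset)
for n in("side","top"):
    p,d=snapshot(n);cv2.imwrite(f"pics/{n}0.png",p[:,:,::-1]);np.savez(f"{n}0.npz",p=p,d=d);print(get_calibration(n),(d>0).mean())
E
```

```text
pics
{'t': 0.0, 'joints': array([ 1.13343021e+00,  4.91580762e-01,  1.55946599e+00, -4.10853978e-06,
        1.09168125e+00, -1.05612734e-01]), 'qvel': array([ 0.00108502, -0.00117395,  0.00074524,  0.00181829, -0.00017755,
        0.00024454]), 'joint_torque': array([ 8.93285778e-04, -6.18453169e+01, -2.61587924e+01, -5.07912432e-07,
        4.12897352e-03,  5.04349100e-05]), 'tcp_pos': array([203.48775098, 590.79193315, 303.30882066]), 'tool_rot': array([ 1.65116090e-01,  9.86273975e-01, -5.47370640e-04, -1.50475637e-04]), 'wrist_force': array([-0.36741065,  0.24022468,  0.23331492]), 'ft_torque': array([-0.01891255,  0.01211794,  0.04310318]), 'gripper_width': 1.0004786910982906} 53.900000000000006
{'fx': 427.31322296711016, 'fy': 427.31322296711016, 'cx': 319.4105443274653, 'cy': 194.79084140729506, 'R': array([[ 0.83583094, -0.54881889, -0.01358198],
       [-0.41705582, -0.61868356, -0.6658041 ],
       [ 0.35700292,  0.56216411, -0.74600297]]), 't': array([-470.08382747,  302.48740676,  809.31119561])} 0.99601953125
{'fx': 506.6156717716446, 'fy': 506.6156717716446, 'cx': 314.4122411355121, 'cy': 209.90347888115494, 'R': array([[ 0.00130676, -0.99998373,  0.00555183],
       [-0.99007602, -0.00207396, -0.14051752],
       [ 0.14052675, -0.00531311, -0.99006263]]), 't': array([   3.98048886,  578.22123504, 1368.82129961])} 0.99611328125
```

View pics/side0.png

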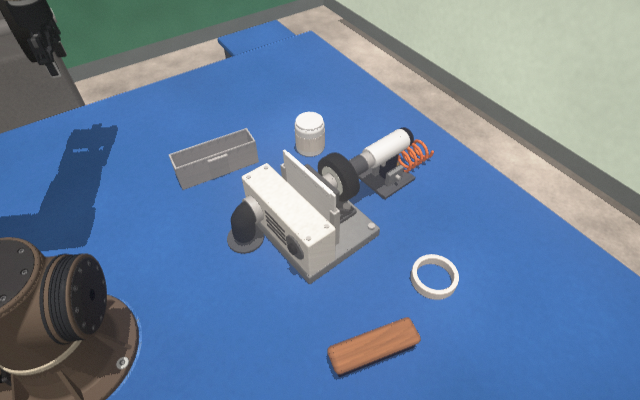

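View pics/top0.png

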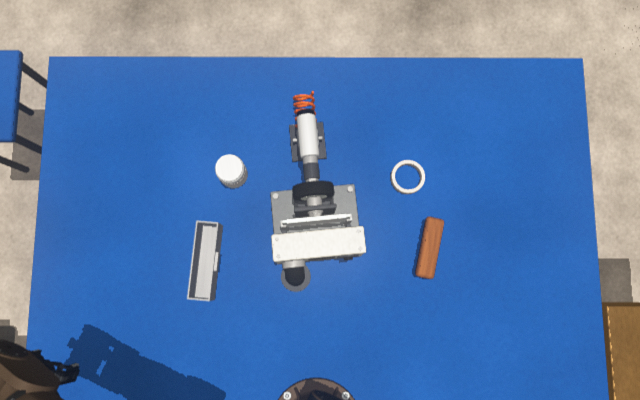

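```bash
cat > h.py <<'E'
import numpy as np,cv2
from rig import *
def cloud(n,d):
    c=get_calibration(n);v,u=np.mgrid[0:400,0:640]
    P=np.stack([(u-c["cx"])/c["fx"]*d,(v-c["cy"])/c["fy"]*d,d],-1)
    return (P-c["t"])@c["R"]   # R^T (p-t)
def proj(n,X):
    c=get_calibration(n);q=np.atleast_2d(X)@c["R"].T+c["t"]
    return np.c_[q[:,0]/q[:,2]*c["fx"]+c["cx"],q[:,1]/q[:,2]*c["fy"]+c["cy"]]
def ray(n,uv,z):
    c=get_calibration(n);uv=np.atleast_2d(uv).astype(float)
    D=np.c_[(uv[:,0]-c["cx"])/c["fx"],(uv[:,1]-c["cy"])/c["fy"],np.ones(len(uv))]@c["R"]
    o=-c["R"].T@c["t"];return o+D*((z-o[2])/D[:,2])[:,None]
def rect(pts):
    r=cv2.minAreaRect(pts.astype(np.float32));return r,cv2.boxPoints(r).round(1).tolist()
E
python3 - <<'E'
from h import *
for n in("top","side"):
    z=np.load(n+"0.npz");W=cloud(n,z["d"])
    X=W[...,0];Y=W[...,1];Z=W[...,2]
    b=(X>200)&(X<900)&(abs(Y)<300)&(z["d"]>0)
    print(n,"table z",np.median(Z[(X>300)&(X<800)&(abs(Y)<400)]))
    # housing top
    for nm,m in dict(hous=b&(Z>134)&(Z<146)&(abs(Y)<150)&(X<540), guard=b&(Z>172)&(abs(Y)<150)&(X<640),tray=(Z>66)&(Z<82)&(Y>150)&(X>200)&(X<600)&(Y<300)).items():
        k,l,st,ce=cv2.connectedComponentsWithStats(m.astype(np.uint8))
        for i in range(1,k):
            if st[i,4]>30:
                p=np.c_[X[l==i],Y[l==i]];print(nm,st[i].tolist(),Z[l==i].mean().round(1),rect(p))
p=cv2.imread("pics/top0.png")[180:320,170:390];cv2.imwrite("pics/topz.png",cv2.resize(p,None,fx=3.5,fy=3.5,interpolation=2))
p=cv2.imread("pics/side0.png")[110:290,160:400];cv2.imwrite("pics/sidez.png",cv2.resize(p,None,fx=3.3,fy=3.3,interpolation=2))
E
```

```text
top table z 2.224316978854258
hous [271, 226, 95, 35, 2455] 140.4 (((479.0097961425781, -4.36663818359375), (70.18281555175781, 239.53416442871094), 5.693028450012207), [[432.20001220703125, 111.30000305175781], [456.0, -127.0], [525.7999877929688, -120.0999984741211], [502.0, 118.30000305175781]])
guard [283, 213, 68, 10, 285] 184.7 (((538.2515869140625, 0.5416412353515625), (10.961160659790039, 167.91647338867188), 5.290929794311523), [[525.0999755859375, 83.5999984741211], [540.5, -83.5999984741211], [551.5, -82.5999984741211], [536.0, 84.5999984741211]])
tray [204, 221, 15, 80, 248] 73.4 (((437.24444580078125, 281.6556396484375), (210.2491912841797, 35.20929718017578), 0.3394711911678314), [[332.0, 298.6000061035156], [332.20001220703125, 263.3999938964844], [542.5, 264.70001220703125], [542.2999877929688, 299.8999938964844]])
side table z 1.307540992614436
hous [242, 163, 94, 85, 3070] 140.0 (((479.4328308105469, -3.1560134887695312), (69.72001647949219, 240.56996154785156), 5.59873628616333), [[433.0, 113.19999694824219], [456.5, -126.30000305175781], [525.9000244140625, -119.5
[... 160 characters left out ...]
5645), [[521.2000122070312, 93.69999694824219], [533.5999755859375, -29.799999237060547], [541.7999877929688, -29.0], [529.2999877929688, 94.5]])
guard [283, 149, 53, 52, 465] 182.4 (((538.6936645507812, 2.8656234741210938), (12.640893936157227, 171.82662963867188), 5.217315196990967), [[524.5999755859375, 87.80000305175781], [540.2000122070312, -83.30000305175781], [552.7999877929688, -82.0999984741211], [537.2000122070312, 89.0]])
tray [173, 134, 83, 38, 414] 71.9 (((438.4620666503906, 281.5655212402344), (33.19196319580078, 210.634521484375), 89.45320129394531), [[333.0, 266.0], [543.5999755859375, 264.0], [543.9000244140625, 297.20001220703125], [333.29998779296875, 299.20001220703125]])
```

View pics/topz.png

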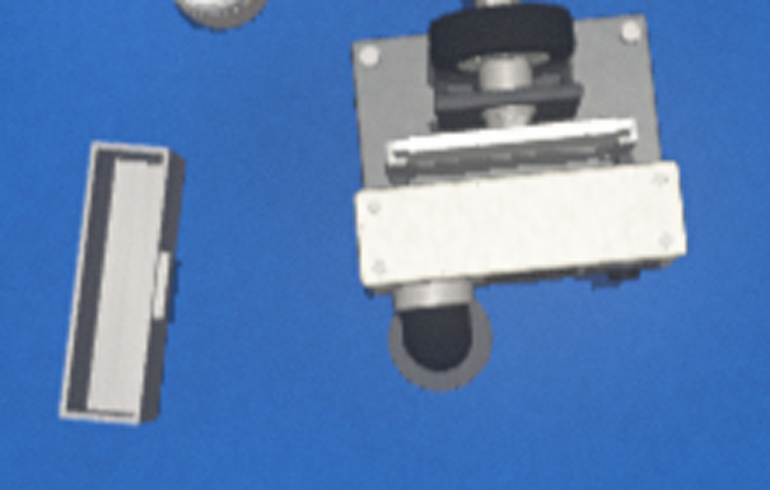

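View pics/sidez.png

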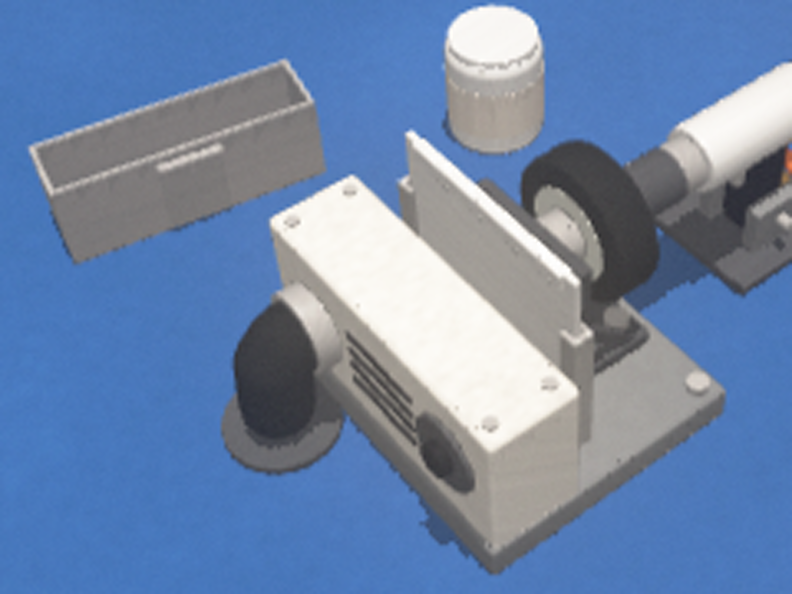

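```bash
python3 - <<'E'
from h import *
for n in("top","side"):
    z=np.load(n+"0.npz");W=cloud(n,z["d"])
    X=W[...,0];Y=W[...,1];Z=W[...,2]
    m=(Z>68)&(Z<82)&(Y>200)&(X>280)&(X<600)&(Y<380)
    p=np.c_[X[m],Y[m]];print(n,m.sum(),Z[m].mean(),rect(p))
    m=(Z>20)&(Z<82)&(Y>200)&(X>280)&(X<600)&(Y<380)
    print(rect(np.c_[X[m],Y[m]]))
# top colour-mask outline: rim corners by image pixels at z=75
z=np.load("top0.npz")["p"]; hsv=cv2.cvtColor(z,cv2.COLOR_RGB2HSV)
print(ray("top",170+np.array([[92,142],[170,148],[140,424],[60,417]])/3.5*[1,1]-[0,0]+np.array([0,10]),75).round(1))
# IK-free yaw info
from scipy.spatial.transform import Rotation as R
s=sense();print(R.from_quat(s["tool_rot"]).as_matrix().round(3))
E
```

```text
top 430 74.54202911502621 (((438.30572509765625, 300.2917175292969), (69.27653503417969, 209.64987182617188), 84.9014892578125), [[330.79998779296875, 275.1000061035156], [539.5999755859375, 256.5], [545.7999877929688, 325.5], [337.0, 344.1000061035156]])
(((438.3376770019531, 300.2888488769531), (69.27653503417969, 209.71397399902344), 84.9014892578125), [[330.79998779296875, 275.1000061035156], [539.7000122070312, 256.5], [545.9000244140625, 325.5], [337.0, 344.1000061035156]])
side 647 73.10429412762032 (((439.5355529785156, 302.32916259765625), (71.15081024169922, 210.17774963378906), 84.85757446289062), [[331.70001220703125, 276.29998779296875], [541.0, 257.5], [547.4000244140625, 328.29998779296875], [338.1000061035156, 347.20001220703125]])
(((439.575439453125, 302.33856201171875), (71.7846908569336, 210.4344024658203), 85.08715057373047), [[331.70001220703125, 275.6000061035156], [541.2999877929688, 257.6000061035156], [547.5, 329.1000061035156], [337.79998779296875, 347.1000061035156]])
[[543.6 324.4  75. ]
 [539.  264.1  75. ]
 [329.2 280.9  75. ]
 [334.3 341.4  75. ]]
[[-0.945  0.326 -0.   ]
 [ 0.326  0.945 -0.001]
 [ 0.    -0.001 -1.   ]]
```

```bash
cat >> h.py <<'E'
from scipy.spatial.transform import Rotation as Ro
MO=np.array([551.,3.3,0]);MY=5.65
mx=np.array([np.cos(np.radians(MY)),np.sin(np.radians(MY)),0]);my=np.array([-mx[1],mx[0],0])
def go(g,yaw):
    """g: wanted grasp point (world), yaw: wanted yaw (deg) of tool y"""
    s=sense();M=Ro.from_quat(s["tool_rot"]).as_matrix()
    d=np.array(g)+[0,0,grasp_offset]-s["tcp_pos"]
    y0=np.degrees(np.arctan2(M[1,1],M[0,1]))
    print("t",round(s["t"],2),"grasp at",(s["tcp_pos"]-[0,0,grasp_offset]).round(1),"yaw",y0.round(2),"F",s["wrist_force"].round(1),"w",round(s["gripper_width"]*85,1),"j",s["joints"].round(2))
    print("units",(M.T@d/40).round(3),"turn",round((y0-yaw)/5,3))
E
python3 - <<'E'
from h import *
G=MO+mx*-12.5+[0,0,178];print(G)
go(G+[0,0,72],MY)
E
```

```text
[538.5607267    2.06935797 178.        ]
t 0.1 grasp at [203.5 590.8 249.5] yaw 70.99 F [-0.6 -0.   0.3] w 85.1 j [ 1.13  0.49  1.56  0.    1.09 -0.11]
units [-1.2714e+01 -1.1186e+01 -3.0000e-03] turn 13.067
```

Request:
arm_command(steps=[[0.1,-12.714,-11.186,0,13.067],[0.1,-12.714,-11.186,0,13.067],[0.1,-12.714,-11.186,0,13.067],[0.1,-12.714,-11.186,0,13.067],[0.1,-12.714,-11.186,0,13.067],[0.1,-12.714,-11.186,0,13.067],[0.1,-12.714,-11.186,0,13.067],[0.1,-12.714,-11.186,0,13.067],[0.1,-12.714,-11.186,0,13.067],[0.1,-12.714,-11.186,0,13.067],[0.1,-12.714,-11.186,0,13.067],[0.1,-12.714,-11.186,0,13.067]])

```text
t: 1.3
tcp_pos: [501.0, 67.4, 303.8]
tool_rot: [0.671, 0.741, 0.0, -0.0]
wrist_force: [0.4, 0.9, 0.3]
gripper_width: 0.552
```

```bash
python3 - <<'E'
from h import *
G=MO+mx*-12.5+[0,0,178]
go(G+[0,0,72],MY)
E
```

```text
t 1.3 grasp at [501.   67.4 249.9] yaw 5.64 F [0.4 0.9 0.3] w 46.9 j [ 0.    0.32  1.85  0.    0.97 -0.1 ]
units [-1.718  0.775 -0.002] turn -0.001
```

Request:
arm_command(steps=[[0.1,0,0,0,0],[0.1,0,0,0,0]])

```text
t: 1.5
tcp_pos: [500.5, 68.5, 303.5]
tool_rot: [0.672, 0.74, -0.0, -0.0]
wrist_force: [-0.3, 0.2, -0.1]
gripper_width: 0.546
```

```bash
python3 - <<'E'
from h import *
G=MO+mx*-12.5+[0,0,178]
go(G+[0,0,72],MY)
E
```

```text
t 1.5 grasp at [500.5  68.5 249.6] yaw 5.51 F [-0.3  0.2 -0.1] w 46.4 j [ 0.01  0.32  1.85  0.    0.97 -0.09]
units [-1.744  0.788 -0.012] turn -0.028
```

Request:
arm_command(steps=[[0.1,-0.872,0.394,0,-0.028],[0.1,-1.744,0.788,0,-0.028],[0.1,-1.744,0.788,0,-0.028]])

```text
t: 1.8
tcp_pos: [539.8, 1.8, 303.7]
tool_rot: [0.671, 0.742, 0.0, 0.0]
wrist_force: [-1.3, 0.6, 0.3]
gripper_width: 0.545
```

```bash
python3 - <<'E'
from h import *
G=MO+mx*-12.5+[0,0,178]
go(G,MY)
p,d=snapshot("side");cv2.imwrite("pics/s1.png",cv2.resize(p[50:290,160:480,::-1],None,fx=2.5,fy=2.5))
E
```

```text
t 1.8 grasp at [539.8   1.8 249.8] yaw 5.75 F [-1.3  0.6  0.3] w 46.4 j [-0.12  0.37  1.77 -0.    1.   -0.22]
units [ 0.011 -0.031  1.795] turn 0.021
```

View pics/s1.png

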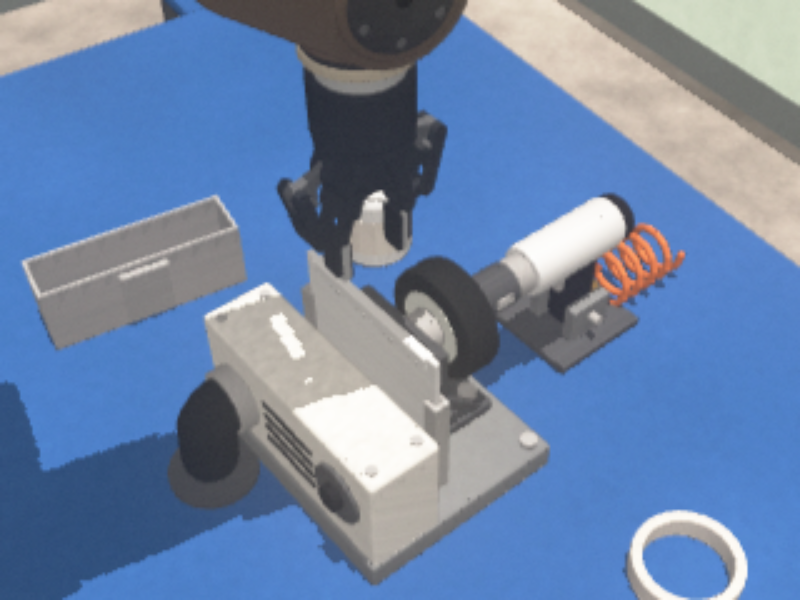

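The half-open fingers stand above the guard's upper edge (about 345,265 in this crop). I'll descend and close.

Request:
arm_command(steps=[[0.1,0,-0.03,0.7,0],[0.1,0,-0.03,1.4,0],[0.1,0,-0.03,1.75,0],[0.1,0,-0.03,1.75,0],[-1,0,-0.03,1.75,0],[-1,0,-0.03,1.75,0],[-1,0,-0.03,1.75,0],[-1,0,-0.03,1.75,0],[-1,0,-0.03,1.75,0]])

```text
t: 2.75
tcp_pos: [537.7, 3.4, 235.0]
tool_rot: [0.671, 0.742, 0.001, 0.001]
wrist_force: [0.3, 5.0, 6.9]
gripper_width: 0.102
```

```bash
python3 - <<'E'
from h import *
G=MO+mx*-12.5+[0,0,178]
go(G,MY);print(sense()["ft_torque"])
E
```

```text
t 2.75 grasp at [537.7   3.4 181.1] yaw 5.78 F [0.3 5.  6.9] w 8.7 j [-0.12  0.45  1.85  0.    0.84 -0.22]
units [-0.035  0.018  0.078] turn 0.026
[ 0.60996609  0.11530031 -0.04889125]
```

Request:
arm_command(steps=[[-1,0,0,-0.2,0],[-1,0,0,-0.5,0],[-1,0,0,-0.9,0],[-1,0,0,-1.3,0],[-1,0,0,-1.7,0]])

```text
t: 3.25
tcp_pos: [537.2, 2.9, 303.3]
tool_rot: [0.67, 0.742, -0.0, 0.0]
wrist_force: [-0.1, 0.3, -4.2]
gripper_width: 0.102
```

```bash
python3 - <<'E'
from h import *
G=MO+mx*-12.5+[0,0,178]
go(G,MY);print(sense()["ft_torque"])
p,d=snapshot("side");cv2.imwrite("pics/s2.png",cv2.resize(p[50:290,160:480,::-1],None,fx=2.5,fy=2.5))
E
```

```text
t 3.25 grasp at [537.2   2.9 249.4] yaw 5.79 F [-0.1  0.3 -4.2] w 8.7 j [-0.12  0.37  1.77 -0.    1.   -0.22]
units [-0.025  0.031  1.784] turn 0.028
[ 0.00374486  0.05308868 -0.02026746]
```

View pics/s2.png

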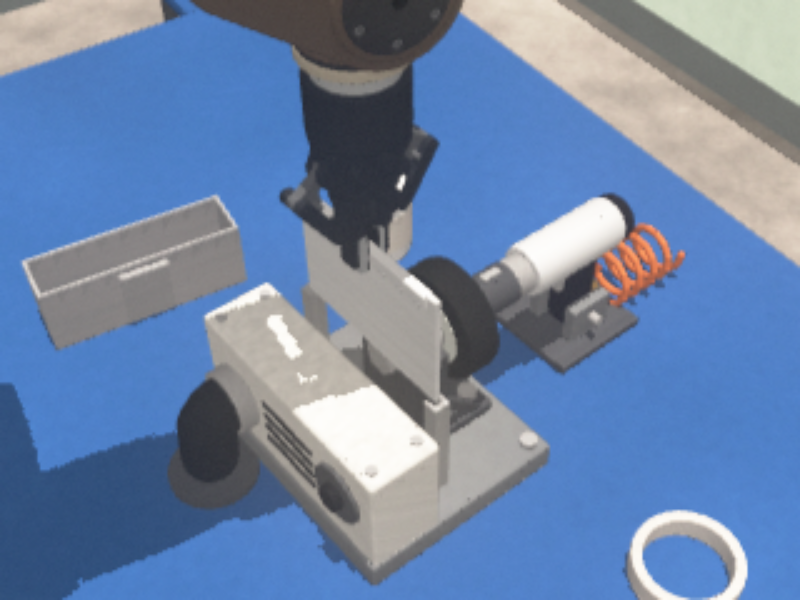

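```bash
python3 - <<'E'
from h import *
go([438.5,304.5,300],84.9)
E
```

```text
t 3.3 grasp at [537.9   2.9 251.9] yaw 5.8 F [ 1.  -0.1 -0.6] w 8.4 j [-0.12  0.36  1.77 -0.    1.   -0.22]
units [ 7.751 -1.706 -1.217] turn -15.821
```

Request:
arm_command(steps=[[-1,0,0,-0.8,0],[-1,0.6,-0.1,-1.2,-1.2],[-1,1.5,-0.3,-1.2,-2.9],[-1,2.4,-0.5,-1.2,-4.6],[-1,3.3,-0.7,-1.2,-6.3],[-1,4.2,-0.9,-1.2,-8.0],[-1,5.1,-1.1,-1.2,-9.7],[-1,6.0,-1.3,-1.2,-11.4],[-1,6.9,-1.5,-1.2,-13.1],[-1,7.5,-1.65,-1.2,-14.8],[-1,7.75,-1.7,-1.2,-15.8],[-1,7.75,-1.7,-1.2,-15.8]])

```text
t: 4.5
tcp_pos: [437.8, 305.5, 349.9]
tool_rot: [0.044, 0.999, 0.0, -0.0]
wrist_force: [-0.2, 0.5, -3.1]
gripper_width: 0.103
```

```bash
python3 - <<'E'
from h import *
go([438.5,304.5,300],84.9)
for n in ("top","side"):
    p,d=snapshot(n);np.savez(n+"3.npz",p=p,d=d)
    c=(180,130) if n=="top" else (70,120)
    cv2.imwrite(f"pics/{n}3.png",cv2.resize(p[c[0]-(40 if n=="side" else 0):c[0]+180,c[1]:c[1]+240,::-1],None,fx=2.7,fy=2.7))
E
```

```text
t 4.5 grasp at [437.8 305.5 296. ] yaw 84.97 F [-0.2  0.5 -3.1] w 8.8 j [ 0.49  0.31  1.72  0.    1.11 -1.  ]
units [-0.02  -0.025 -0.099] turn 0.015
```

View pics/top3.png

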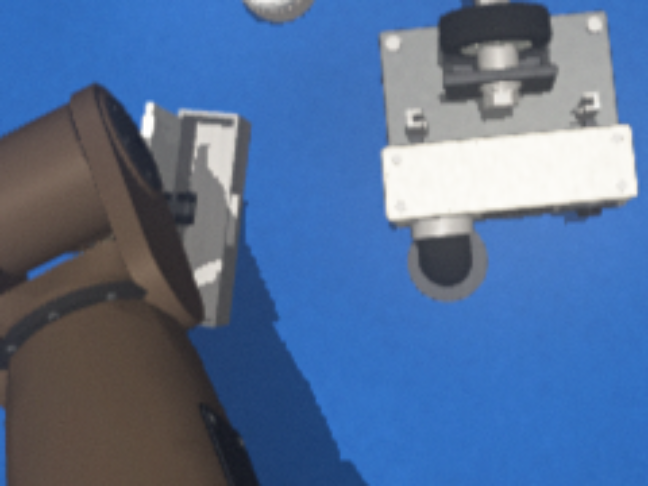

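View pics/side3.png

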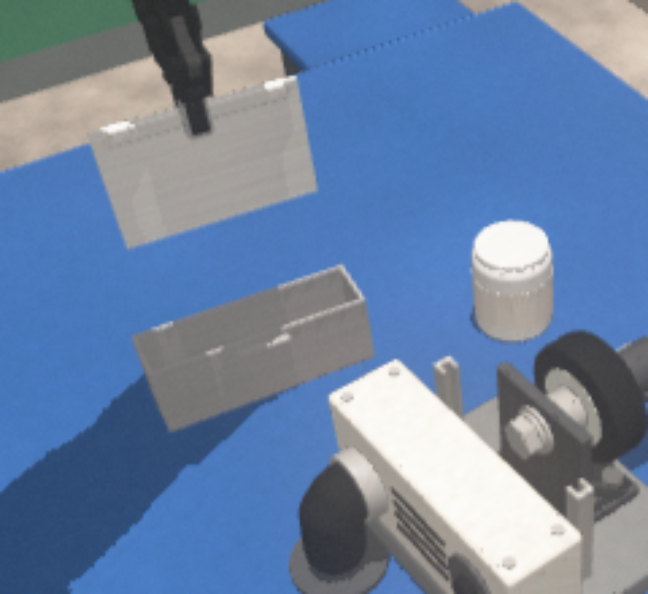

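```bash
python3 - <<'E'
from h import *
z=np.load("side3.npz");W=cloud("side",z["d"]);X,Y,Z=W[...,0],W[...,1],W[...,2]
m=(Z>180)&(Z<320)&(X>330)&(X<545)&(Y>280)&(Y<330)
P=W[m];print(len(P),P.mean(0))
D=np.array([.996,-.089]);N=np.array([.089,.996])
a=(P[:,:2]-[438.5,304.5])@D;b=(P[:,:2]-[438.5,304.5])@N
print(rect(np.c_[a,P[:,2]]));print(np.polyfit(P[:,2],b,1),np.polyfit(a,b,1))
# bolt head in the gap (side view)
V=W-MO;h=np.c_[(V@mx).ravel(),(V@my).ravel(),Z.ravel()]
k=(abs(h[:,0])<12)&(abs(h[:,1])<30)&(h[:,2]>90)&(h[:,2]<140);print(k.sum(),h[k].mean(0),h[k].min(0),h[k].max(0))
E
```

```text
3447 [438.07173896 303.83520319 250.43561715]
(((2.4326553344726562, 253.76742553710938), (127.95401000976562, 170.4094696044922), 89.84314727783203), [[-82.9000015258789, 190.0], [87.5, 189.60000610351562], [87.80000305175781, 317.5], [-82.5999984741211, 318.0]])
[-0.0308906   7.03585256] [-0.00314248 -0.70140734]
210 [  1.438427    -3.34859272 122.19526062] [ -8.04532088 -18.8067848   97.47108868] [ 11.89135555  19.53030679 137.82761839]
```

Request:
arm_command(steps=[[-1,0.04,-0.35,0.7,0],[-1,0.04,-0.35,1.6,0],[-1,0.04,-0.35,2.5,0],[-1,0.04,-0.35,3.3,0],[-1,0.04,-0.35,3.9,0],[-1,0.04,-0.35,4.2,0],[-1,0.04,-0.35,4.4,0],[-1,0.04,-0.35,4.45,0]])

```text
t: 5.4
tcp_pos: [436.0, 290.5, 171.9]
tool_rot: [0.046, 0.999, 0.0, 0.0]
wrist_force: [-0.9, -0.8, -2.9]
gripper_width: 0.104
```

```bash
python3 - <<'E'
from h import *
go([437,291,110],84.9)
p,d=snapshot("side");cv2.imwrite("pics/s4.png",cv2.resize(p[50:230,120:360,::-1],None,fx=3,fy=3))
E
```

```text
t 5.4 grasp at [436.  290.5 118. ] yaw 84.72 F [-0.9 -0.8 -2.9] w 8.9 j [ 0.46  0.53  1.94  0.    0.67 -1.02]
units [-0.025  0.014  0.2  ] turn -0.036
```

View pics/s4.png

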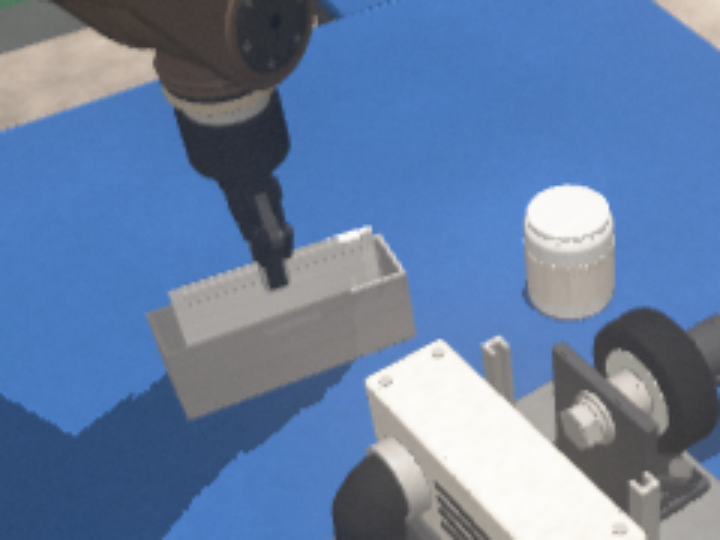

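The guard is inside the tray walls with no side load and its lower edge about 8 mm above the floor. I'll lower it gently to contact.

Request:
arm_command(steps=[[-1,0,0,0.1,0],[-1,0,0,0.16,0],[-1,0,0,0.19,0],[-1,0,0,0.19,0]])

```text
t: 5.85
tcp_pos: [435.6, 290.9, 164.4]
tool_rot: [0.045, 0.999, 0.0, 0.0]
wrist_force: [0.1, -0.4, -3.4]
gripper_width: 0.103
```

```bash
python3 - <<'E'
from h import *
go([437,291,110],84.9)
E
```

```text
t 5.85 grasp at [435.6 290.9 110.5] yaw 84.8 F [ 0.1 -0.4 -3.4] w 8.7 j [ 0.46  0.54  1.94  0.    0.66 -1.02]
units [-0.035  0.007  0.013] turn -0.02
```

Request:
arm_command(steps=[[-1,0,0,0.02,0],[-1,0,0,0.04,0],[-1,0,0,0.04,0]])

```text
t: 6.15
tcp_pos: [435.6, 291.1, 164.1]
tool_rot: [0.045, 0.999, 0.001, 0.001]
wrist_force: [-4.6, 0.3, 13.9]
gripper_width: 0.101
```

```bash
python3 - <<'E'
from h import *
go([437,291,110],84.9)
E
```

```text
t 6.15 grasp at [435.6 291.1 110.2] yaw 84.8 F [-4.6  0.3 13.9] w 8.6 j [ 0.46  0.54  1.94  0.    0.65 -1.02]
units [-0.034  0.     0.005] turn -0.02
```

Request:
arm_command(steps=[[-1,0,0,-0.02,0],[-0.6,0,0,-0.02,0],[-0.3,0,0,-0.02,0],[0,0,0,-0.02,0],[0.1,0,0,-0.02,0],[0.1,0,0,-0.02,0]])

```text
t: 6.75
tcp_pos: [435.7, 290.8, 163.5]
tool_rot: [0.045, 0.999, 0.0, -0.0]
wrist_force: [-1.2, 0.2, -0.8]
gripper_width: 0.55
```

```bash
python3 - <<'E'
from h import *
go([437,291,110],84.9)
p,d=snapshot("side");np.savez("side5.npz",p=p,d=d);cv2.imwrite("pics/s5.png",cv2.resize(p[50:230,120:360,::-1],None,fx=3,fy=3))
E
```

```text
t 6.75 grasp at [435.7 290.8 109.6] yaw 84.79 F [-1.2  0.2 -0.8] w 46.8 j [ 0.46  0.54  1.94  0.    0.65 -1.02]
units [-0.033  0.008 -0.011] turn -0.022
```

View pics/s5.png

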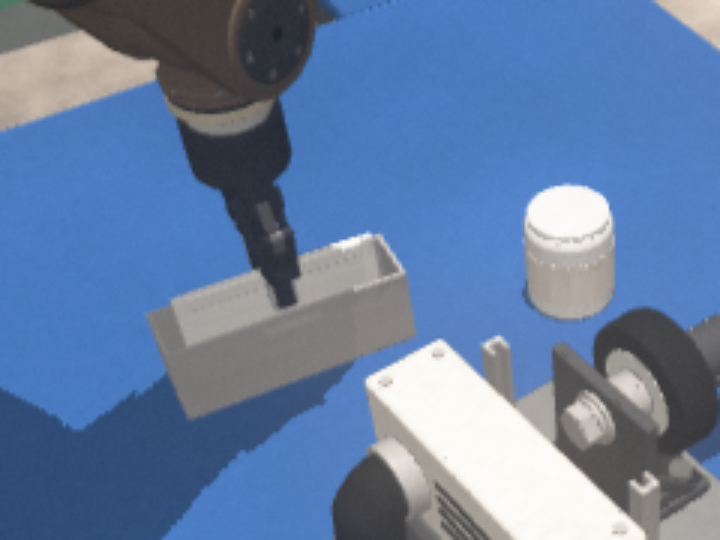

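The guard stands in the tray, leaning slightly on the near wall, and is free of the fingers. I'll retreat straight up.

Request:
arm_command(steps=[[0.1,0,0,-0.3,0],[0.1,0,0,-0.9,0],[0.1,0,0,-1.9,0],[0.1,0,0,-2.9,0],[0.1,0,0,-3.9,0],[0.1,0,0,-4.0,0]])

```text
t: 7.4
tcp_pos: [436.2, 291.2, 329.0]
tool_rot: [0.045, 0.999, 0.002, 0.004]
wrist_force: [-0.4, -0.4, 0.2]
gripper_width: 0.55
```

```bash
python3 - <<'E'
from h import *
go(MO-2*mx+[0,0,270],MY+90)
p,d=snapshot("side");np.savez("side6.npz",p=p,d=d);cv2.imwrite("pics/s6.png",cv2.resize(p[50:290,120:440,::-1],None,fx=2.5,fy=2.5))
E
```

```text
t 7.4 grasp at [436.2 291.2 275.1] yaw 84.8 F [-0.4 -0.4  0.2] w 46.8 j [ 0.46  0.32  1.77  0.    1.04 -1.02]
units [-3.46  -6.917  0.12 ] turn -2.17
```

View pics/s6.png

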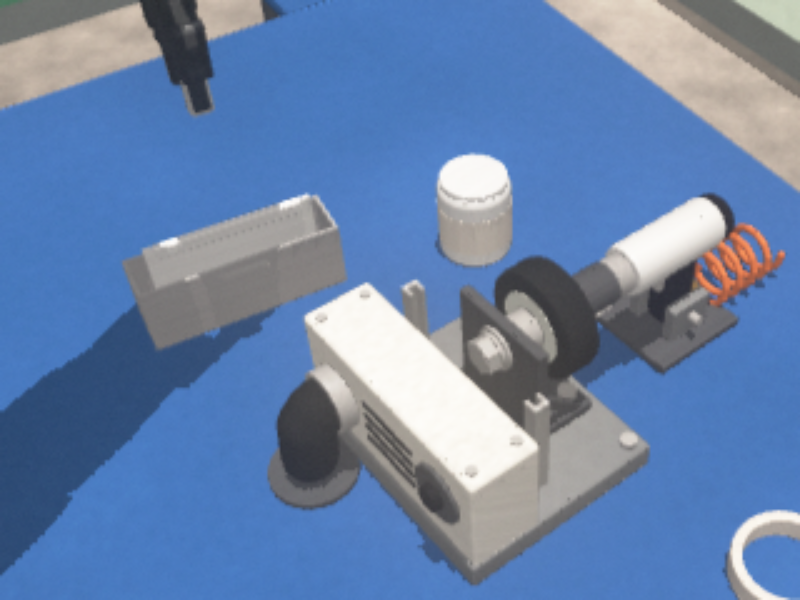

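Request:
arm_command(steps=[[0.25,-0.5,-0.9,0.1,-0.4],[0.25,-1.0,-2.0,0.1,-0.8],[0.25,-1.5,-3.0,0.1,-1.2],[0.25,-2.0,-4.0,0.1,-1.6],[0.25,-2.5,-5.0,0.1,-2.17],[0.25,-3.0,-6.0,0.1,-2.17],[0.25,-3.46,-6.92,0.1,-2.17],[0.25,-3.46,-6.92,0.1,-2.17],[0.25,-3.46,-6.92,0.1,-2.17]])

```text
t: 8.35
tcp_pos: [548.1, 1.9, 318.5]
tool_rot: [-0.048, 0.999, 0.0, -0.001]
wrist_force: [-0.3, 0.4, -0.1]
gripper_width: 0.625
```

```bash
python3 - <<'E'
from h import *
go(MO-2*mx+[0,0,117],MY+90)
p,d=snapshot("side");cv2.imwrite("pics/s7.png",cv2.resize(p[50:290,160:480,::-1],None,fx=2.5,fy=2.5))
z=np.load("side6.npz");W=cloud("side",z["d"])
V=W-MO;h=np.stack([V@mx,V@my,W[...,2]],-1)
k=(h[...,0]>-10)&(h[...,0]<-3)&(abs(h[...,1])<30)&(h[...,2]>93)&(h[...,2]<140);q=h[k];print(k.sum(),q.mean(0),np.percentile(q,[2,50,98],axis=0).round(1))
E
```

```text
t 8.35 grasp at [548.1   1.9 264.6] yaw 95.53 F [-0.3  0.4 -0.1] w 53.1 j [-0.12  0.37  1.73  0.    1.05 -1.78]
units [-0.034  0.026  3.689] turn -0.024
82 [ -5.56905502  -0.28866707 118.32840448] [[ -7.  -14.3 101.7]
 [ -5.7   0.  118.4]
 [ -3.3  15.4 132.6]]
```

View pics/s7.png

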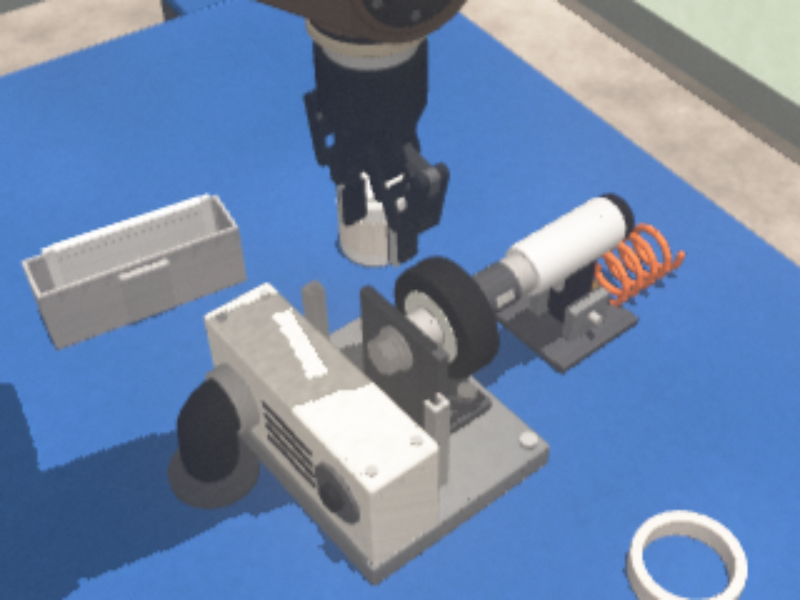

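Request:
arm_command(steps=[[0.25,-0.03,0.03,0.8,0],[0.25,-0.03,0.03,1.6,0],[0.25,-0.03,0.03,2.2,0],[0.25,-0.03,0.03,2.6,0],[0.25,-0.03,0.03,2.6,0]])

```text
t: 8.9
tcp_pos: [548.3, 5.3, 213.6]
tool_rot: [-0.05, 0.999, 0.0, -0.002]
wrist_force: [-0.0, -0.1, 0.0]
gripper_width: 0.625
```

```bash
python3 - <<'E'
from h import *
go(MO-2*mx+[0,0,117],MY+90)
for n in("side","top"):
    p,d=snapshot(n);q=p[110:250,230:430] if n=="side" else p[150:290,230:400];cv2.imwrite(f"pics/{n}8.png",cv2.resize(q[:,:,::-1],None,fx=4,fy=4,interpolation=2))
E
```

```text
t 8.9 grasp at [548.3   5.3 159.7] yaw 95.74 F [-0.  -0.1  0. ] w 53.1 j [-0.11  0.5   1.84  0.    0.81 -1.78]
units [-0.017 -0.056  1.067] turn 0.018
```

View pics/side8.png

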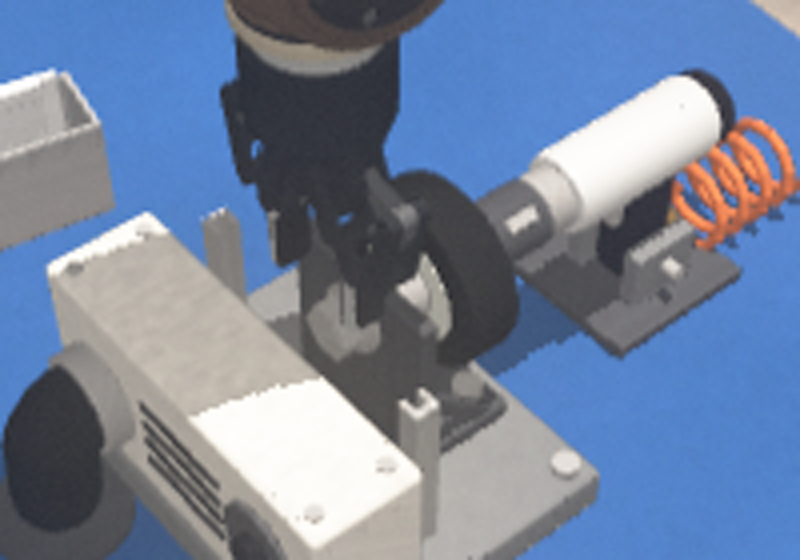

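View pics/top8.png

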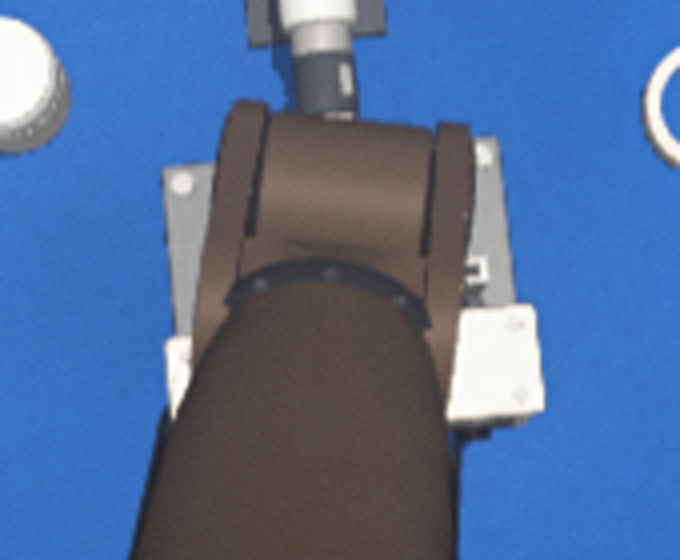

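The open fingers straddle the head (about 350,310 in the side crop) and clear the bracket and wheel. I'll go down the rest and close.

Request:
arm_command(steps=[[0.25,-0.02,-0.04,0.4,0],[0.25,-0.02,-0.04,0.8,0],[0.25,-0.02,-0.04,1.05,0],[0.25,-0.02,-0.04,1.05,0]])

```text
t: 9.4
tcp_pos: [550.2, 2.7, 173.3]
tool_rot: [-0.049, 0.999, 0.0, -0.0]
wrist_force: [0.3, 0.2, 0.3]
gripper_width: 0.627
```

```bash
python3 - <<'E'
from h import *
go(MO-2*mx+[0,0,117],MY+90);print(sense()["ft_torque"])
E
```

```text
t 9.4 grasp at [550.2   2.7 119.4] yaw 95.67 F [0.3 0.2 0.3] w 53.3 j [-0.12  0.56  1.87  0.    0.71 -1.79]
units [0.028 0.013 0.059] turn 0.003
[-0.01495262  0.05332515  0.03311121]
```

Request:
arm_command(steps=[[0.25,0.03,0.01,0.06,0],[-1,0.03,0.01,0.06,0],[-1,0.03,0.01,0.06,0],[-1,0.03,0.01,0.06,0]])

```text
t: 9.8
tcp_pos: [549.2, 2.6, 172.1]
tool_rot: [-0.049, 0.999, -0.0, 0.001]
wrist_force: [-1.7, -0.8, 6.8]
gripper_width: 0.361
```

```bash
python3 - <<'E'
from h import *
go(MO-2*mx+[0,0,117],MY+90);print(sense()["ft_torque"])
E
```

```text
t 9.8 grasp at [549.2   2.6 118.2] yaw 95.65 F [-1.7 -0.8  6.8] w 30.7 j [-0.12  0.56  1.88 -0.    0.71 -1.78]
units [0.004 0.013 0.03 ] turn 0.0
[-0.13497761  0.31350149 -0.02562595]
```

Request:
arm_command(steps=[[-1,0,0,0,0],[-1,0,0,0,0],[-1,0,0,0,0]])

```text
t: 10.1
tcp_pos: [549.2, 2.6, 172.1]
tool_rot: [-0.049, 0.999, -0.0, 0.001]
wrist_force: [-3.0, -0.4, 5.8]
gripper_width: 0.358
```

```bash
python3 - <<'E'
from h import *
go(MO-2*mx+[0,0,117],MY+90);print(sense()["ft_torque"])
E
```

```text
t 10.1 grasp at [549.2   2.6 118.2] yaw 95.65 F [-3.  -0.4  5.8] w 30.5 j [-0.12  0.56  1.88 -0.    0.71 -1.78]
units [0.004 0.013 0.03 ] turn -0.0
[-0.11724911  0.36446791 -0.00728456]
```

Width is steady at 30.5 mm, which matches the flats. Now holding.

Request:
arm_command(steps=[[-1,0,0,0,0],[-1,0,0,0,0],[-1,0,0,0,0],[-1,0,0,0,0],[-1,0,0,0,0],[-1,0,0,0,0],[-1,0,0,0,0],[-1,0,0,0,0],[-1,0,0,0,0],[-1,0,0,0,0],[-1,0,0,0,0],[-1,0,0,0,0]])

```text
t: 11.3
tcp_pos: [549.2, 2.6, 172.1]
tool_rot: [-0.049, 0.999, -0.0, 0.001]
wrist_force: [-2.0, -0.7, 5.8]
gripper_width: 0.362
```

```bash
python3 - <<'E'
from h import *
go(MO-2*mx+[0,0,117],MY+90);print(sense()["ft_torque"])
p,d=snapshot("side");cv2.imwrite("pics/s9.png",cv2.resize(p[50:290,120:440,::-1],None,fx=2.5,fy=2.5,interpolation=2))
E
```

```text
t 11.3 grasp at [549.2   2.6 118.2] yaw 95.64 F [-2.  -0.7  5.8] w 30.7 j [-0.12  0.56  1.88 -0.    0.71 -1.78]
units [0.004 0.013 0.031] turn -0.001
[-0.13669185  0.36751939 -0.00487015]
```

View pics/s9.png

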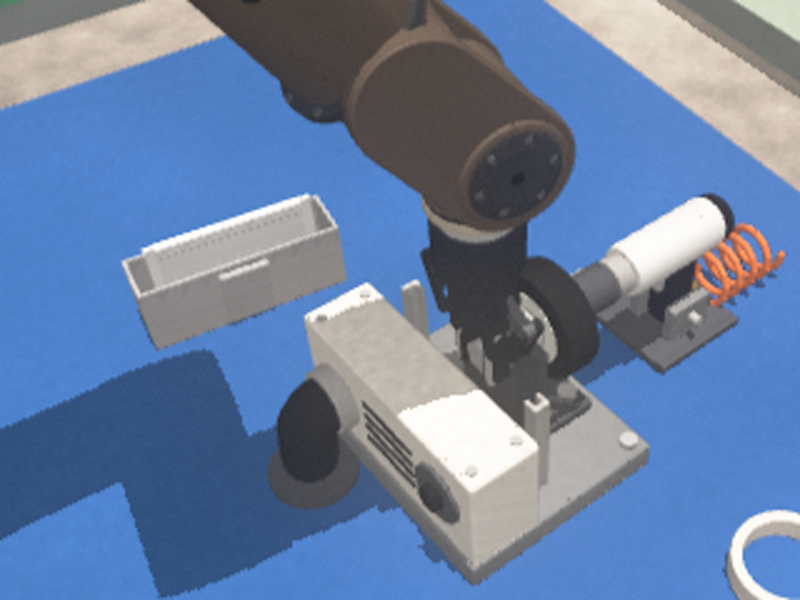

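Request:
arm_command(steps=[[-1,0,0,0,0],[-1,0,0,0,0],[-1,0,0,0,0],[-1,0,0,0,0],[-1,0,0,0,0],[-1,0,0,0,0],[-1,0,0,0,0],[-1,0,0,0,0],[-1,0,0,0,0],[-1,0,0,0,0],[-1,0,0,0,0],[-1,0,0,0,0]])

```text
t: 12.55
tcp_pos: [549.2, 2.6, 172.1]
tool_rot: [-0.049, 0.999, -0.0, 0.001]
wrist_force: [-1.9, -1.3, 6.8]
gripper_width: 0.363
```

Request:
arm_command(steps=[[-1,0,0,0,0],[-1,0,0,0,0],[-1,0,0,0,0],[-1,0,0,0,0],[-1,0,0,0,0],[-1,0,0,0,0],[-1,0,0,0,0],[-1,0,0,0,0],[-1,0,0,0,0],[-1,0,0,0,0],[-1,0,0,0,0],[-1,0,0,0,0]])

```text
t: 13.75
tcp_pos: [549.3, 2.6, 172.1]
tool_rot: [-0.049, 0.999, -0.0, 0.001]
wrist_force: [-2.5, -0.8, 5.8]
gripper_width: 0.356
```

```bash
python3 - <<'E'
from h import *
go(MO-2*mx+[0,0,117],MY+90);print(sense()["ft_torque"])
E
```

```text
t 13.75 grasp at [549.3   2.6 118.2] yaw 95.65 F [-2.5 -0.8  5.8] w 30.3 j [-0.12  0.56  1.88 -0.    0.71 -1.78]
units [0.005 0.013 0.031] turn -0.0
[-0.09388907  0.30565728 -0.00671755]
```

Request:
arm_command(steps=[[-1,0,0,0,0],[-1,0,0,0,0],[-1,0,0,0,0],[-1,0,0,0,0],[-1,0,0,0,0],[-1,0,0,0,0],[-1,0,0,0,0],[-1,0,0,0,0],[-1,0,0,0,0],[-1,0,0,0,0],[-1,0,0,0,0],[-1,0,0,0,0]])

```text
t: 14.95
tcp_pos: [549.2, 2.6, 172.1]
tool_rot: [-0.049, 0.999, -0.0, 0.001]
wrist_force: [-2.5, -0.4, 5.9]
gripper_width: 0.36
```

Request:
arm_command(steps=[[-1,0,0,0,0],[-1,0,0,0,0],[-1,0,0,0,0],[-1,0,0,0,0],[-1,0,0,0,0],[-1,0,0,0,0],[-1,0,0,0,0],[-1,0,0,0,0],[-1,0,0,0,0],[-1,0,0,0,0],[-1,0,0,0,0],[-1,0,0,0,0]])

```text
t: 16.15
tcp_pos: [549.2, 2.6, 172.1]
tool_rot: [-0.049, 0.999, -0.0, 0.001]
wrist_force: [-1.7, -0.4, 6.5]
gripper_width: 0.361
```

```bash
python3 - <<'E'
from h import *
go(MO-2*mx+[0,0,117],MY+90);print(sense()["ft_torque"])
p,d=snapshot("side");cv2.imwrite("pics/s10.png",cv2.resize(p[50:290,160:480,::-1],None,fx=2.5,fy=2.5,interpolation=2))
E
```

```text
t 16.15 grasp at [549.2   2.6 118.2] yaw 95.65 F [-1.7 -0.4  6.5] w 30.7 j [-0.12  0.56  1.88 -0.    0.71 -1.78]
units [0.005 0.013 0.03 ] turn 0.001
[-0.4269392   0.33663499 -0.05736676]
```

Request:
arm_command(steps=[[-1,0,0,0,0],[-1,0,0,0,0],[-1,0,0,0,0],[-1,0,0,0,0],[-1,0,0,0,0],[-1,0,0,0,0],[-1,0,0,0,0],[-1,0,0,0,0],[-1,0,0,0,0],[-1,0,0,0,0],[-1,0,0,0,0],[-1,0,0,0,0]])

```text
t: 17.4
tcp_pos: [549.2, 2.6, 172.1]
tool_rot: [-0.049, 0.999, -0.0, 0.001]
wrist_force: [-2.7, -0.8, 6.2]
gripper_width: 0.358
```

```bash
python3 - <<'E'
from h import *
go(MO-2*mx+[0,0,117],MY+90);print(sense()["ft_torque"])
p,d=snapshot("side");cv2.imwrite("pics/s11.png",cv2.resize(p[50:290,160:480,::-1],None,fx=2.5,fy=2.5,interpolation=2))
a,b=cv2.imread("pics/s10.png"),cv2.imread("pics/s11.png");D=cv2.absdiff(a,b).max(2);print((D>40).sum(),[x.tolist() for x in np.where(D>40)][0][:3])
E
```

```text
t 17.4 grasp at [549.2   2.6 118.2] yaw 95.65 F [-2.7 -0.8  6.2] w 30.4 j [-0.12  0.56  1.88 -0.    0.71 -1.78]
units [0.004 0.014 0.03 ] turn 0.001
[-0.34499179  0.29251807 -0.03080898]
1 [221]
```

View pics/s11.png

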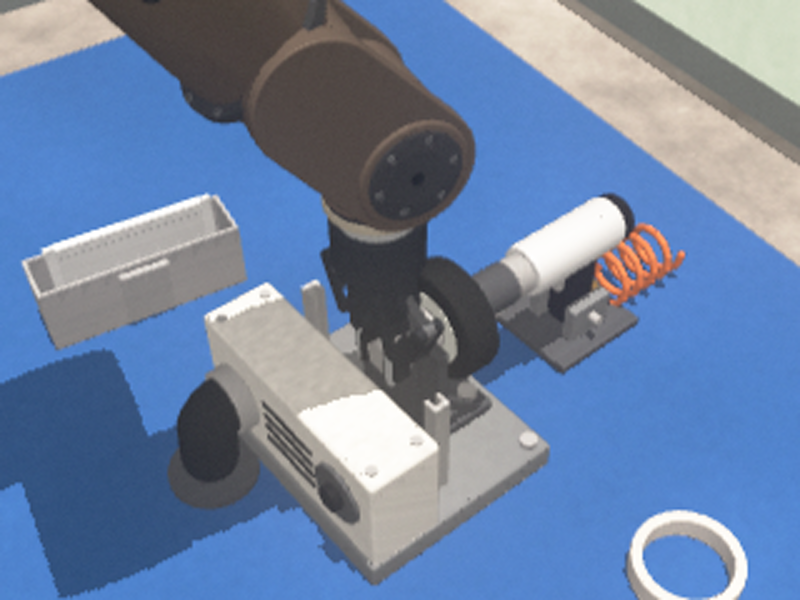

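The torque about the bolt axis stepped from about -0.12 to about -0.4 N m, so the nut is tight. The picture is static and the grip steady, so I'm handing in.

```bash
python3 - <<'E'
from h import *
s=sense();print(s["t"],s["gripper_width"]*85,s["wrist_force"].round(1),s["ft_torque"].round(2));print(job_done())
E
```

```text
17.45 30.197058370996125 [-1.6 -1.2  6. ] [-0.35  0.35 -0.02]
the job is handed in; nothing more can be done
None
```

The nut is tight and I handed the job in at 17.45 s, with the gripper still holding the bolt head.

- **Guard:** I lifted it out of its slots, lowered it into the tray until I felt the floor (about 14 N), and released it. It stands in the tray, leaning slightly on the near wall, and the later pictures show it still there.
- **Bolt head:** I gripped it from above at about 9.7 s and held it for over 7 s. The opening stayed at 30–31 mm, which matches the 30 mm across flats. The torque about the bolt axis stepped from about -0.12 to between -0.35 and -0.43 N m between 13.8 and 16.2 s, as expected once the runner pulls against a tight nut.
- **Last checks:** Two pictures 1.25 s apart were practically identical, the tool pose was unchanged, and the wrist force was about 6 N.

The brush, tape and tin were never touched. The last side picture was cropped and showed only the tape, so I did not re-check the brush or the tin at the end. The guard strip read 8.7 mm instead of its 10 mm. If the opening reads that low here too, the bolt head would be nearer 32 mm, but the steady width and torque point to a grip on the flats. No check failed.

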